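# Load a cell into the battery tester past its spring tab

## Robot

A 6-joint arm with a two-finger parallel gripper is mounted at the origin on the work surface. World frame = base frame: x ahead of the robot, y to its left, z up, the work surface at z = 0. Lengths are in mm, angles in degrees, forces in N, time in s.
With the tool pointing down it reaches from about 375 to 925 mm from the base axis. Payload 5.7 kg.
Tool frame: the origin (TCP) lies at the very end of the fingers, on their centre line; the grasp point (between the pads) lies 19 mm behind it; z points along the fingers, y is the line along which they close (so a half turn about z gives the same grasp; the last joint's range is limited). The gripper opens to 85 mm and grips with 20 to 120 N. Pads are 22 mm wide; open, the fingers measure 114 mm over their backs; the gripper's body (76 mm by 85 mm) begins 54 mm behind the grasp point. The pads swing forward as they close: fully open they stand 13 mm farther back than shut.
Start: joints at [-73.516, 20.558, 86.54, -0, 72.909, -6.595], TCP at [235.18, -551.954, 231.267] pointing down, gripper open.
Joint ranges: [-170.27, 170.27], [-57.76, 135], [12.27, 136.19], [-55.21, 235.2], [11.17, 155.16], [-170.74, 170.74]. Speed limits (degrees/s): [136.94, 136.94, 180, 180, 180, 180].

## Interface

Orientations are given as [roll, pitch, yaw] about the fixed x, y, z axes, in that order (R = Rz(yaw) Ry(pitch) Rx(roll)).
In Python, from station import status, imaging, ticket gives the robot as it stands.
- The arm moves only by the tool apply_moves, never from a script. Its argument "rows" is a list of rows, each a list of 4 numbers: the shift along the tool's x, y, z in cm, then the turn about the tool's z in rad. A call has 1 to 12 rows; each row is the pose to reach, as a shift and turn from the pose commanded when the call began, along the tool's axes at that moment; what a row does not reach only later rows make up. A row lasts 1/8 s, in which the tool goes at most 62.5 mm and 10.7 degrees, less where a joint would pass 70% of its speed; a pose out of reach is approached as far as the arm can. A call with a gripper value outside its range is refused whole. "jaw" is the closure, from -1 (fully open) to 1 (shut), set as the call begins (left out, the last holds). The fingers move at their own pace and stop on an object; "newtons" is the grip in N (left out, the last holds). Time passes only in rows, so rows that repeat a pose let the fingers close. It gives the time, the measured TCP pose, the force, the opening and the grip force at its end, in the units of the state.
- status.sense(): the state, without advancing time (a new reading comes with each control period).
- imaging.camera(name): name is "scene" or "side" or "wrist"; returns a dict with "image" (480x640x3 uint8, red, green, blue), "depth" (480x640 float32, mm along the optical axis (not along the pixel's ray), 0 where there is no reading), "fx", "fy", "cx", "cy" (pixels), "cam_to_world" (4x4, takes a point from camera to world coordinates); the wrist camera has in their place "mount" (4x4, takes a point from camera to tool coordinates, whose origin is the TCP and whose axes are the flange's). Camera axes: x right, y down, z forward; pixel columns grow to the right and rows downward; lengths in mm; the calibration is good to about 2 mm. The wrist camera is an equidistant fisheye: a pixel r from the principal point sees the ray r / f radians off the axis. A picture is of the moment at which its call begins: read the wrist's pose just before it.
- ticket.close_job(): hands the job in; it is judged then, once.
The state is a dict: "time": time; "joints": joint angles; "qd": joint speeds; "effort": joint torques, N m; "ee_pos": TCP position; "eef_rot": TCP orientation; "contact_force": force on the tool from outside, world axes, zero at the start; "ft_torque": the same for the moment, N m; "finger_gap": finger opening in mm; "gripper_force": force on a finger pad.
Only numpy, scipy, OpenCV 4.12 (cv2) and the standard library are available. Lean on these libraries where they do the work, as an engineer would, in place of code of your own. Each camera call takes 0.05 s, during which the arm holds its last target. There are 200 camera calls.

## Task

Take the blue battery cell out of the rack and load it into the round well of the grey battery tester: lean it over towards the brass spring tab, start its lower edge in the well beside the tab, then straighten it against the tab and slide it down until it sits fully home on the contact at the bottom, upright. Feel your way gently so that the cell and tester are not dented, let go of it, and leave the grey cells, the glue bottle and the tape where they are.

Things in the scene. Friction and masses are not known exactly. Their poses are not given: they have to be found in the camera images.
- cell: the blue battery cell: a plain upright cylinder, 26 mm in diameter and 65 mm long, about 95 g (70 to 130 g), sharp-edged flat ends. Origin at the centre of its lower end; z runs up along its axis. It stands in one of the rack's three sockets.
- cell_top (a point): centre of the blue cell's upper end, 65 mm above its origin.
- rack: black fixed rack, 56 mm (x) by 210 mm (y) by 25 mm high, with three round sockets in a row along its y at -70, 0 and +70 mm, 29 mm wide and 15 mm deep, so cells stand 10 mm above the bench and 50 mm of each stands out. Origin at the centre of its underside.
- tester: grey fixed battery tester, 120 mm (x) by 170 mm (y) by 75 mm high, flat top with a dark display at its -y half and the round well at its +y half. Origin at the centre of its underside.
- mouth (a point): centre of the well's mouth, in the plane of the tester's flat top (75 mm above the bench), 35 mm along the tester's +y from its origin; axes as the tester's, z up. The well is a straight vertical bore 27.5 mm wide with a sharp unchamfered rim. A brass spring tab sticks out of its wall on the tester's -x side; on that side a black tab housing, 25 to 43 mm from the centre, stands 4 mm above the top.
- tab (a joint): travel of the brass spring tab in m: 0 = at rest, standing 4 mm into the well; grows to 0.0055 as it is pushed back into the wall (to the tester's -x). It moves sideways only: about 3.5 N starts it, 1 N more per mm. With the cell in, it is at about 2.5 to 4 mm and holds the cell by 6 to 7.5 N; friction keeps the cell from dropping, so it must be pushed down.
- tab_tip (a point): middle of the tab's top inner edge, 0.5 mm below the rim and, at rest, 9.75 mm from the well's axis on the -x side. Tab 10 mm wide, 8.5 mm high, flat top: a cell coming down upright lands on it and cannot pass (23.5 mm is free). A cell leaning 15 to 25 degrees with its top towards the tester's -x has its lowest edge on that side, and this edge fits in the free part of the mouth.
- stop: the contact at the bottom of the well: a sprung copper face 24 mm wide, set by a screw 26 to 34 mm below the mouth, different every time. It gives 2 mm under 6 N, then is firm. The origin given is only the screw's fixed foot, at bench height under the well's axis, and does not tell the height: feel for it. Cell fully home = pressed down on this face (29 to 39 mm of it stays out of the well)
- spare1: grey cell, same size as the blue one, in another socket of the rack; leave it. Origin at the centre of its lower end.
- spare2: grey cell, as spare1.
- glue: yellow glue bottle with a green cap, 32 mm wide, 85 mm high. Origin at the centre of its underside.
- tape: yellow roll of tape lying flat, 70 mm wide, 19 mm high. Origin at the centre of its underside.
Not all that is in view belongs to the job. What is shaped like the tester but purple is not meant. There is more than one size of the cell; the one meant has the size given above.

How it is judged:
By the outcome, as a careful person would: the job done as asked, in the order asked, and still so for the second after the job is handed in, with the robot touching nothing.
It also fails if it takes over 58 s, if anything falls off the work surface, if the arm or the gripper's body presses on something with over 40 N, if the wrist force passes 120 N, or if a joint passes its speed limit or range.

## Working session

There is one attempt and no reset: what is moved stays moved. The work goes in short steps, Python scripts to look and compute and a tool call to move; the robot and the scene stay as the last step left them, time stands still between calls to the robot, and variables do not carry over. Pictures are saved under pics/ and viewed, at most 10 in all, crops included, and the job is handed in when it is done.

Besides the shell and the picture viewer there is one more tool, called after "Call:" as name([rows], argument=value, ...), one row to a line, values as JSON. apply_moves: Moves the arm, as the interface text tells. Its arguments: {"type":"object","properties":{"rows":{"type":"array"},"jaw":{"type":"number"},"newtons":{"type":"number"}},"required":["rows"]}

```bash
ls; mkdir -p pics; cat > h.py <<'E'
import numpy as np, cv2, pickle
from station import status, imaging, ticket
E
python3 - <<'E'
from h import *
print(status.sense())
for n in("scene","side"):
    c=imaging.camera(n); pickle.dump(c,open(f"{n}.pkl","wb")); cv2.imwrite(f"pics/{n}.png",c["image"][:,:,::-1]); print(n,c["fx"],c["cx"],c["cam_to_world"].round(3).tolist())
s=status.sense();c=imaging.camera("wrist");pickle.dump((s,c),open("w0.pkl","wb"));print(c["fx"],c["cx"],c["cy"],c["mount"].round(3).tolist())
cv2.imwrite("pics/w0.png",c["image"][:,:,::-1])
E
```

```text
pics
{'time': 0.0, 'joints': array([-7.35150288e+01,  2.05975298e+01,  8.65990221e+01, -5.39514180e-04,
        7.29088770e+01, -6.59531377e+00]), 'qd': array([ 0.07535178,  0.04490998,  0.00767912,  0.06908745, -0.09665289,
        0.04890769]), 'effort': array([-2.13743049e-03, -5.27632248e+01, -2.78623563e+01, -4.74855933e-04,
        1.31113117e-02,  2.30791727e-05]), 'ee_pos': array([ 235.00180093, -551.32190816,  230.45757074]), 'eef_rot': array([-1.79895210e+02, -1.15971392e-02,  2.30804334e+01]), 'contact_force': array([-0.51537119,  0.7681317 , -0.32685275]), 'ft_torque': array([0.04371307, 0.0480157 , 0.04393726]), 'gripper_force': 0.0, 'finger_gap': 85.62220715755741}
scene 473.82495148801047 324.162279873401 [[0.311, 0.774, -0.551, 1070.95], [0.95, -0.257, 0.175, -240.955], [-0.006, -0.578, -0.816, 912.377], [0.0, 0.0, 0.0, 1.0]]
side 482.08400275662325 318.4834591987293 [[-0.98, -0.116, 0.163, 364.029], [-0.201, 0.555, -0.807, 560.137], [0.003, -0.824, -0.567, 541.118], [0.0, 0.0, 0.0, 1.0]]
371.64829954431775 315.0855928215297 242.0061564510368 [[-0.0, -0.961, -0.276, 70.734], [1.0, 0.0, -0.001, -0.118], [0.001, -0.276, 0.961, -143.562], [0.0, 0.0, 0.0, 1.0]]
```

View pics/scene.png

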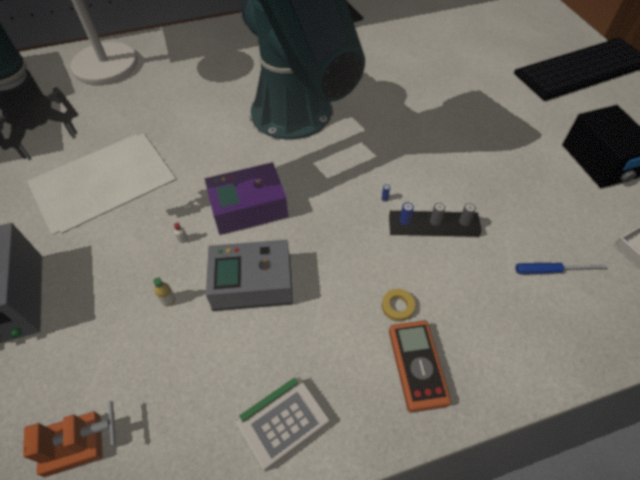

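View pics/side.png

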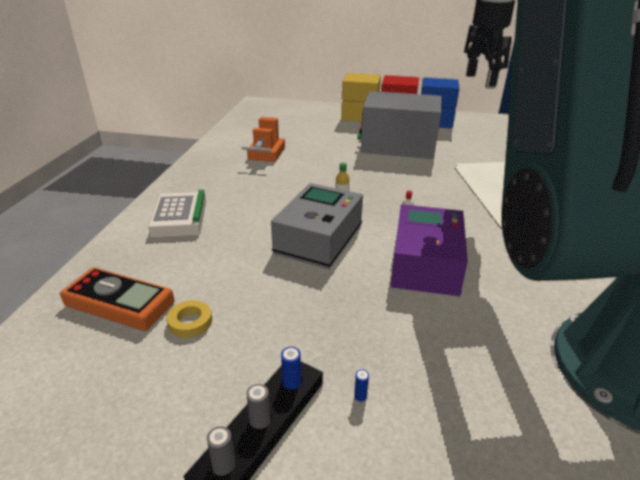

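Scene view: blue candidates are the rack cell (407,213), a small loose cell (386,192), which is too small and not in the rack, and the screwdriver handle (540,268). I choose the rack cell. The grey tester is at (250,273) with its well at about (265,265) and the black housing at (265,250). The purple one at (247,197) is a decoy. In the side view the rack cell is at (291,368), the small cell at (361,385) and the tester well at about (311,215).

```bash
cat >> h.py <<'E'
def ray(c,uv):
    T=c["cam_to_world"]; d=np.array([(uv[0]-c["cx"])/c["fx"],(uv[1]-c["cy"])/c["fy"],1.])
    return T[:3,3],T[:3,:3]@d
def onz(c,uv,z):
    o,d=ray(c,uv); return o+d*(z-o[2])/d[2]
def cloud(c):
    v,u=np.mgrid[:480,:640]; Z=c["depth"]
    P=np.stack([(u-c["cx"])/c["fx"]*Z,(v-c["cy"])/c["fy"]*Z,Z],-1)
    return P@c["cam_to_world"][:3,:3].T+c["cam_to_world"][:3,3]
def tri(o1,d1,o2,d2):
    A=np.stack([d1,-d2],1); t=np.linalg.lstsq(A,o2-o1,rcond=None)[0]
    a,b=o1+d1*t[0],o2+d2*t[1]; return (a+b)/2,np.linalg.norm(a-b)
E
python3 - <<'E'
from h import *
C={n:pickle.load(open(n+".pkl","rb")) for n in("scene","side")}
for n,c in C.items():
    P=cloud(c); hsv=cv2.cvtColor(c["image"],cv2.COLOR_RGB2HSV)
    blue=(hsv[...,0]>105)&(hsv[...,0]<130)&(hsv[...,1]>130)&(hsv[...,2]>50)
    k,l,s,ce=cv2.connectedComponentsWithStats(blue.astype(np.uint8))
    for i in range(1,k):
        if s[i,4]>30:
            q=P[l==i]; print(n,"blue",s[i],ce[i].round(1),np.median(q,0).round(1),q[:,2].max().round(1))
    # tester top: points 70..80 high, region
    m=(abs(P[...,2]-75)<5)&(P[...,0]>350)&(c["depth"]>0)&~((hsv[...,0]>130)&(hsv[...,1]>90))
    m=cv2.morphologyEx(m.astype(np.uint8),cv2.MORPH_OPEN,np.ones((3,3)))
    k,l,s,ce=cv2.connectedComponentsWithStats(m)
    for i in range(1,k):
        if s[i,4]>300:
            q=P[l==i]; print(n,"top",s[i],ce[i].round(1),q.mean(0).round(1),cv2.minAreaRect(q[:,:2].astype(np.float32)))
    m=(abs(P[...,2]-25)<3)&(hsv[...,2]<70)
    m=cv2.morphologyEx(m.astype(np.uint8),cv2.MORPH_OPEN,np.ones((3,3)))
    k,l,s,ce=cv2.connectedComponentsWithStats(m)
    for i in range(1,k):
        if s[i,4]>200:
            q=P[l==i]; print(n,"rack",s[i],ce[i].round(1),q.mean(0).round(1),cv2.minAreaRect(q[:,:2].astype(np.float32)))
a=C["scene"]["image"][180:320,190:490,::-1];b=C["side"]["image"][170:420,220:400,::-1]
a=cv2.resize(a,None,fx=2.6,fy=2.6,interpolation=cv2.INTER_CUBIC)
cv2.imwrite("pics/crop.png",a)
E
```

```text
scene blue [401 210   5  13  42] [403.1 216. ] [491.8 134.   49.9] 72.0
scene blue [517 264  46   9 381] [539.2 267.8] [698.6 371.2  21.9] 912.4
scene top [ 206  240   85   56 3937] [247.3 267.6] [ 529.6 -236.5   74. ] ((526.9166259765625, -234.7697296142578), (170.63644409179688, 122.47624969482422), 77.3899917602539)
side blue [422  79  36  49 947] [443.3  96.9] [ 278.7 -922.3  107.8] 541.1
side blue [281 354  21  36 556] [291.2 373.4] [481.2 153.8  49. ] 541.1
side blue [355 378  13  23 219] [360.7 389. ] [391.4 140.2  26.9] 46.9
side top [ 271  183   92   55 2862] [317.7 209.4] [ 524.9 -227.4   75.9] ((525.6241455078125, -236.30313110351562), (175.1179962158203, 121.63819122314453), 76.95280456542969)
side top [246 384  22  20 366] [256.8 393.6] [508.1 211.8  75.7] ((508.9044189453125, 210.01258850097656), (24.87894630432129, 26.360368728637695), 14.596470832824707)
side top [207 426  24  25 475] [218.4 437.7] [530.9 276.1  75.7] ((531.5070190429688, 274.6766052246094), (26.09054183959961, 25.929882049560547), 53.028995513916016)
side rack [ 185  364  137  116 3956] [257.3 427.5] [506.2 219.7  25.7] ((508.082763671875, 210.433349609375), (208.01548767089844, 56.295101165771484), 70.11228942871094)
```

View pics/crop.png

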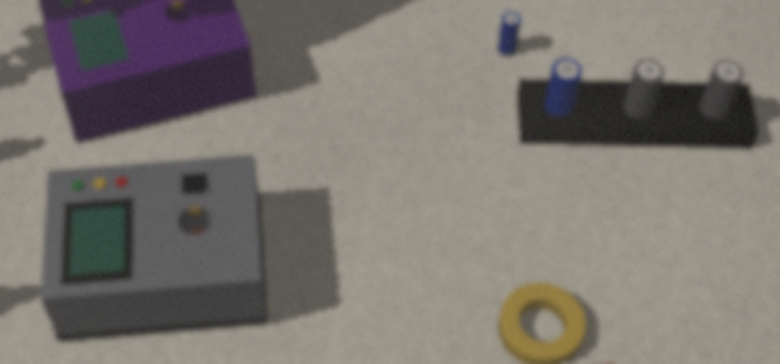

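The crop shows the blue cell top at crop (567,69), which is scene (408,206.5). The well is at crop (194,220), scene (264.6,264.6), with the housing just above it on the robot side. The choice stands: the blue cell in the rack is the full-size one. Next I triangulate both.

```bash
python3 - <<'E'
from h import *
A,B=[pickle.load(open(n+".pkl","rb")) for n in("scene","side")]
print("cell top",tri(*ray(A,(408.1,206.5)),*ray(B,(291,352))), onz(A,(408.1,206.5),75),onz(B,(291,352),75))
print("mouth",tri(*ray(A,(264.6,264.8)),*ray(B,(311.5,215))),onz(A,(264.6,264.8),75),onz(B,(311.5,215),75))
m=B["depth"]; P=cloud(B); g=B["image"]; 
q=P[345:362,280:303]; k=(abs(q[...,2]-75)<3); print("cell top depth",q[k].mean(0),k.sum())
s=status.sense(); print(s["time"],s["ee_pos"],s["eef_rot"])
E
```

```text
cell top (array([485.95637982, 143.10264361,  77.07392013]), np.float64(4.549458084308766)) [486.75461495 145.00087378  75.        ] [484.88651734 139.37979308  75.        ]
mouth (array([ 533.47762144, -201.98543642,   74.70432911]), np.float64(3.673513789078852)) [ 535.61131573 -201.21055388   75.        ] [ 532.28104292 -203.73086047   75.        ]
cell top depth [484.63758757 143.86846369  75.88753286] 256
0.15 [ 235.05329159 -551.44331056  230.62749408] [-1.79914961e+02 -1.10951092e-02  2.30779746e+01]
```

Call:
apply_moves([
  [50.2, -54.1, 3, 0.63],
  [50.2, -54.1, 3, 0.63],
  [50.2, -54.1, 3, 0.63],
  [50.2, -54.1, 3, 0.63],
  [50.2, -54.1, 3, 0.63],
  [50.2, -54.1, 3, 0.63],
  [50.2, -54.1, 3, 0.63],
  [50.2, -54.1, 3, 0.63],
  [50.2, -54.1, 3, 0.63],
  [50.2, -54.1, 3, 0.63],
  [50.2, -54.1, 3, 0.63],
  [50.2, -54.1, 3, 0.63],
], jaw=-0.1, newtons=20)

```text
time: 1.65
ee_pos: [485.3, 145.0, 201.2]
eef_rot: [-180.0, -0.0, -13.0]
contact_force: [0.3, -0.6, 0.4]
finger_gap: 46.9
gripper_force: 0.0
```

```bash
cat >> h.py <<'E'
from scipy.spatial.transform import Rotation as Ro
def wcam(c,s):
    T=np.eye(4);T[:3,:3]=Ro.from_euler("xyz",s["eef_rot"],degrees=True).as_matrix();T[:3,3]=s["ee_pos"]
    return T@c["mount"]
def wray(c,s,uv):
    T=wcam(c,s);a=np.array([uv[0]-c["cx"],uv[1]-c["cy"]]);r=np.hypot(*a);th=r/c["fx"]
    d=np.r_[a/max(r,1e-9)*np.sin(th),np.cos(th)]; return T[:3,3],T[:3,:3]@d
def won(c,s,uv,z):
    o,d=wray(c,s,uv); return o+d*(z-o[2])/d[2]
def wpix(c,s,p):
    q=np.linalg.inv(wcam(c,s))@np.r_[p,1];r=np.hypot(q[0],q[1]);th=np.arctan2(r,q[2]);return q[:2]/r*th*c["fx"]+[c["cx"],c["cy"]]
E
python3 - <<'E'
from h import *
s=status.sense();c=imaging.camera("wrist");pickle.dump((s,c),open("w1.pkl","wb"))
print(wpix(c,s,[485.5,144,75]),c["fy"])
cv2.imwrite("pics/w1.png",c["image"][:,:,::-1])
E
```

```text
[317.41208855 232.34734434] 371.64829954431775
```

View pics/w1.png

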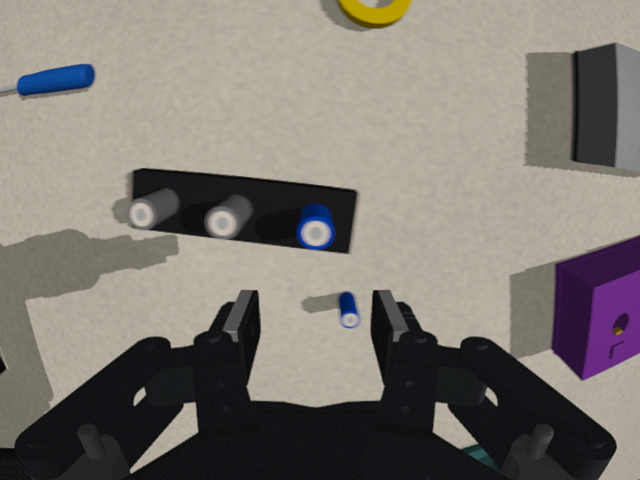

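The wrist view shows the blue cell top at (316,233), within about 1 px of the triangulated prediction (317,232). The fingers straddle it clear of the spares. I descend and grip.

Call:
apply_moves([
  [0, 0, 5, 0],
  [0, 0, 10, 0],
  [0, 0, 12, 0],
  [0, 0, 14, 0],
  [0, 0, 15.4, 0],
  [0, 0, 15.4, 0],
])

```text
time: 2.45
ee_pos: [484.1, 142.3, 46.5]
eef_rot: [180.0, 0.1, -13.0]
contact_force: [-0.4, 0.7, -0.2]
finger_gap: 46.9
gripper_force: 0.0
```

Call:
apply_moves([
  [0, 0, 0, 0],
  [0, 0, 0, 0],
  [0, 0, 0, 0],
  [0, 0, 0, 0],
  [0, 0, 0, 0],
  [0, 0, 0, 0],
], jaw=1, newtons=25)

```text
time: 3.2
ee_pos: [485.6, 142.7, 48.0]
eef_rot: [-180.0, -0.1, -13.0]
contact_force: [0.3, 0.1, 7.0]
finger_gap: 25.6
gripper_force: 25.2
```

Call:
apply_moves([
  [0, 0, -0.4, 0],
  [0, 0, -0.8, 0],
  [0, 0, -0.8, 0],
  [-0.3, 0, -0.8, 0],
  [-0.5, 0, -0.8, 0],
  [-0.7, 0, -0.8, 0],
  [-0.7, 0, -0.8, 0],
], newtons=20)

```text
time: 4.08
ee_pos: [479.8, 144.3, 55.9]
eef_rot: [-179.9, -0.2, -13.0]
contact_force: [5.4, -0.9, 1.3]
finger_gap: 25.1
gripper_force: 24.8
```

Call:
apply_moves([
  [-0.2, 0, 0, 0],
  [-0.4, 0, 0, 0],
  [-0.6, 0, 0, 0],
  [-0.8, 0, 0, 0],
  [-1.0, 0, 0, 0],
  [-1.2, 0, 0, 0],
  [-1.3, 0, 0, 0],
  [-1.3, 0, 0, 0],
])

```text
time: 5.08
ee_pos: [467.0, 147.4, 55.9]
eef_rot: [-179.9, -0.2, -13.0]
contact_force: [5.6, -0.5, 2.0]
finger_gap: 25.1
gripper_force: 25.4
```

```bash
python3 - <<'E'
from h import *
c=imaging.camera("side");s=status.sense();pickle.dump((s,c),open("s2.pkl","wb"))
cv2.imwrite("pics/s2.png",cv2.resize(c["image"][280:440,200:400,::-1],None,fx=3.5,fy=3.5,interpolation=cv2.INTER_CUBIC))
print(s["ee_pos"],s["contact_force"])
E
```

```text
[466.97909687 147.35084933  55.87553617] [ 5.55737778 -0.3559838   2.23073977]
```

View pics/s2.png

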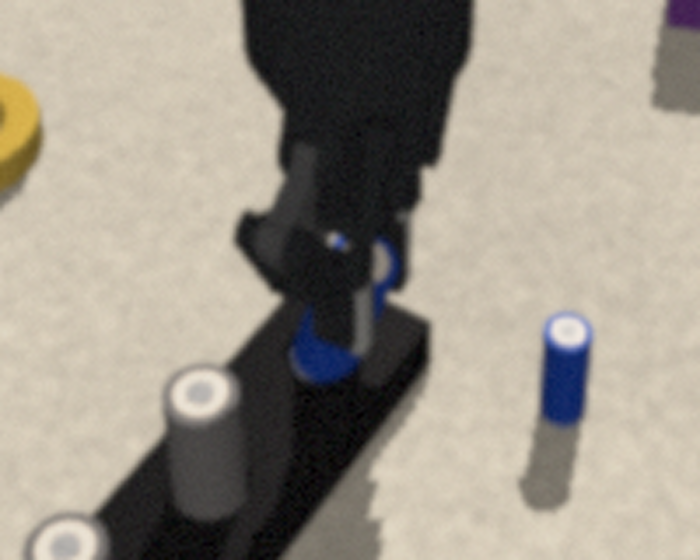

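The lean worked: in the crop the cell tilts with its top to the right (towards -x) and its bottom edge at about (325,375). I lift it out and carry it over the well.

Call:
apply_moves([
  [0, 0, -2, 0],
  [0, 0, -5, 0],
  [0, 0, -9, 0],
  [1, 2, -12, 0],
  [3, 7, -12, 0],
  [5, 12, -12, 0],
  [7, 17, -12, 0],
  [9, 22, -12, 0],
  [11, 27, -12, 0],
  [12.5, 31, -12, 0],
  [13, 32.5, -12, 0],
  [13, 32.5, -12, 0],
])

```text
time: 6.62
ee_pos: [517.6, -198.4, 174.4]
eef_rot: [-179.9, 0.2, -13.1]
contact_force: [0.4, -0.0, -1.0]
finger_gap: 24.9
gripper_force: 25.1
```

```bash
python3 - <<'E'
from h import *
s=status.sense();c=imaging.camera("wrist");pickle.dump((s,c),open("w3.pkl","wb"))
print(s["ee_pos"],s["eef_rot"],s["contact_force"],wpix(c,s,[534,-201.7,75]))
d=imaging.camera("side");pickle.dump((s,d),open("s3.pkl","wb"))
a=d["image"][60:260,220:420,::-1]; a=cv2.resize(a,(400,400),interpolation=cv2.INTER_CUBIC)
b=c["image"][40:440,110:510,::-1]
cv2.imwrite("pics/v3.png",np.hstack([b,a]))
E
```

```text
[ 517.61003162 -198.37586225  174.44024714] [-1.79910599e+02  1.77409371e-01 -1.31081715e+01] [ 0.44195947 -0.00582517 -1.03257324] [315.80627732 218.32588436]
```

View pics/v3.png

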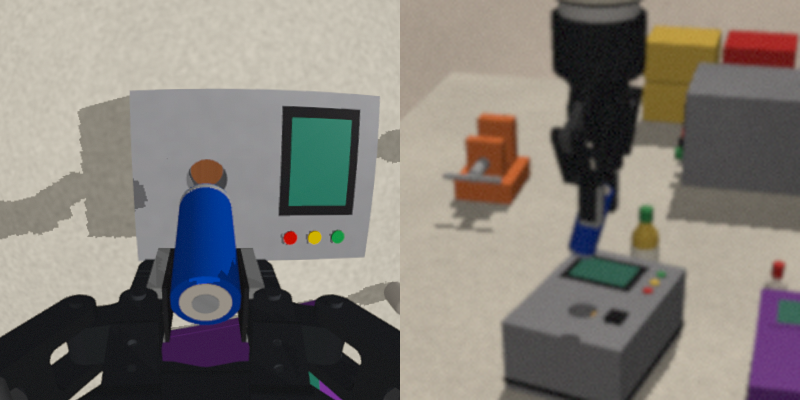

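The left part (wrist, offset 110,40) shows the leaning cell with its top at (207,304) and the well rim at (207,178), which matches the prediction. The right part (side view) shows the lean towards the housing. I now fit the cell axis from the depth and the rim from its visible arc.

```bash
cat >> h.py <<'E'
from scipy.optimize import least_squares
def wgrid(c):
    v,u=np.mgrid[:480,:640];a=np.stack([u-c["cx"],v-c["cy"]],-1);r=np.hypot(a[...,0],a[...,1])+1e-9;th=r/c["fx"]
    return np.dstack([a/r[...,None]*np.tan(th)[...,None],np.ones_like(r)])
def celltilt(s,c,yaw=-13.1):
    """blue cell axis in the tool-aligned frame: x tester x, y, z world; origin TCP xy"""
    P=wgrid(c)*c["depth"][...,None];T=wcam(c,s);P=P@T[:3,:3].T+T[:3,3]
    hsv=cv2.cvtColor(c["image"],cv2.COLOR_RGB2HSV)
    m=(hsv[...,0]>100)&(hsv[...,0]<130)&(hsv[...,1]>120)&(hsv[...,2]>40)&(c["depth"]>0)
    m=cv2.erode(m.astype(np.uint8),np.ones((5,5)))>0
    m&=np.hypot(*(P[...,:2]-s["ee_pos"][:2]).transpose(2,0,1))<60
    m&=(P[...,2]>s["ee_pos"][2]-60)
    q=P[m]-s["ee_pos"];R=Ro.from_euler("z",yaw,degrees=True).as_matrix();q=q@R
    def f(p):
        a=np.array([p[2],p[3],1]);a/=np.linalg.norm(a);w=q-[p[0],p[1],19]
        return np.linalg.norm(w-np.outer(w@a,a),axis=1)-13
    o=least_squares(f,[0,0,-.3,0],loss="soft_l1");a=np.array([o.x[2],o.x[3],1]);a/=np.linalg.norm(a)
    t=(q-[o.x[0],o.x[1],19])@a
    return o.x,a,np.percentile(t,[1,99]),np.std(o.fun),len(q)
E
python3 - <<'E'
from h import *
s,c=pickle.load(open("w3.pkl","rb"))
x,a,t,sd,n=celltilt(s,c);print("axis",x.round(3),"lean",np.degrees(np.arctan2(-a[0],a[2])),np.degrees(np.arctan2(a[1],a[2])),t,sd,n)
# tester top edge (far, +x) line on z=75
g=cv2.cvtColor(c["image"],cv2.COLOR_RGB2GRAY).astype(float);g=cv2.GaussianBlur(g,(3,3),0)
pts=[]
for u in range(260,480,8):
    col=np.diff(g[115:155,u]);v=115+np.argmax(abs(col))+.5;pts.append(won(c,s,(u,v),75)[:2])
pts=np.array(pts);vx,vy,x0,y0=cv2.fitLine(pts.astype(np.float32),cv2.DIST_HUBER,0,.01,.01).ravel()
print("edge dir deg",np.degrees(np.arctan2(vy,vx)),"dist of (534,-201.7) to edge",abs((534-x0)*vy-(-201.7-y0)*vx))
# rim: radial from predicted center, upper half
cen=np.array([534,-201.7]);P=[]
pc=np.array(wpix(c,s,[*cen,75]))
for ang in np.radians(np.arange(-172,-5,6)):
    d=np.array([np.cos(ang),np.sin(ang)]);r=np.arange(13,34,.5)
    xy=(pc+r[:,None]*d).astype(np.float32)
    pr=cv2.remap(g.astype(np.float32),xy[:,0],xy[:,1],cv2.INTER_LINEAR).ravel();i=np.argmax(abs(np.diff(pr)))
    P.append(won(c,s,xy[i]+d*.25,75)[:2])
P=np.array(P);o=least_squares(lambda p:np.hypot(*(P-p).T)-13.75,cen,loss="soft_l1",f_scale=.5)
print("mouth",o.x,o.fun.round(1))
R=Ro.from_euler("z",-13.1,degrees=True).as_matrix()
print("TCP in mouth frame",(s["ee_pos"]-np.r_[o.x,0])@R)
E
```

```text
axis [ 2.252e+00  7.410e-01 -2.790e-01 -2.000e-03] lean 15.594752655657588 -0.13352725713753816 [-47.92808492  10.00806969] 0.5332465867819125 4721
edge dir deg 71.661354 dist of (534,-201.7) to edge 58.476467
mouth [ 533.28386038 -202.12661263] [-2.2 -0.8 -0.5 -0.1  0.3 -0.   0.   0.  -0.3  0.1  0.1  0.4  0.   0.3
  0.2  0.2  0.1  0.  -0.1 -0.2 -0.3 -0.1  0.2 -0.3 -0.1 -0.2 -0.2 -0.3]
TCP in mouth frame [-1.61160450e+01  1.00646952e-01  1.74440247e+02]
```

Call:
apply_moves([
  [0.3, 0.07, 1.5, 0],
  [0.3, 0.07, 3, 0],
  [0.3, 0.07, 4.5, 0],
  [0.3, 0.07, 5.4, 0],
  [0.3, 0.07, 5.4, 0],
  [0.3, 0.07, 5.4, 0],
], newtons=50)

```text
time: 7.48
ee_pos: [521.9, -200.4, 121.5]
eef_rot: [180.0, -0.0, -13.0]
contact_force: [-0.9, -0.3, -1.1]
finger_gap: 24.6
gripper_force: 49.3
```

```bash
cat > m.py <<'E'
from h import *
import sys
s=status.sense();c=imaging.camera("wrist");pickle.dump((s,c),open(sys.argv[1]+".pkl","wb"))
R=Ro.from_euler("z",-13.1,degrees=True).as_matrix();M=np.array([533.28,-202.13,75])
x,a,t,sd,n=celltilt(s,c);p=(s["ee_pos"]-M)@R
print("TCP",p.round(2),"F",(s["contact_force"]@R).round(2),"lean",np.degrees(np.arctan2(-a[0],a[2])).round(2),"sidelean",np.degrees(np.arctan2(a[1],a[2])).round(2),t.round(1),sd.round(2),n)
G=p+[x[0],x[1],19]
for S in (54,56):
    b=G-S*a;e=np.array([a[2],0,-a[0]]);print(S,"bottom ctr",b.round(1),"low",(b-13*e).round(1),"+x corner",(b+13*e).round(1))
d=imaging.camera("side")
cv2.imwrite(f"pics/{sys.argv[1]}.png",np.hstack([c["image"][40:440,110:510,::-1],cv2.resize(d["image"][120:270,240:390,::-1],(400,400),interpolation=cv2.INTER_CUBIC)]))
E
python3 m.py w4
```

```text
TCP [-11.44  -0.91  46.5 ] F [-0.84 -0.54 -1.11] lean 15.83 sidelean -0.17 [-47.8   9.9] 0.55 4810
54 bottom ctr [ 5.4 -0.  13.5] low [-7.1 -0.  10. ] +x corner [17.9 -0.  17.1]
56 bottom ctr [ 6.  -0.  11.6] low [-6.5 -0.   8.1] +x corner [18.5 -0.  15.2]
```

View pics/w4.png

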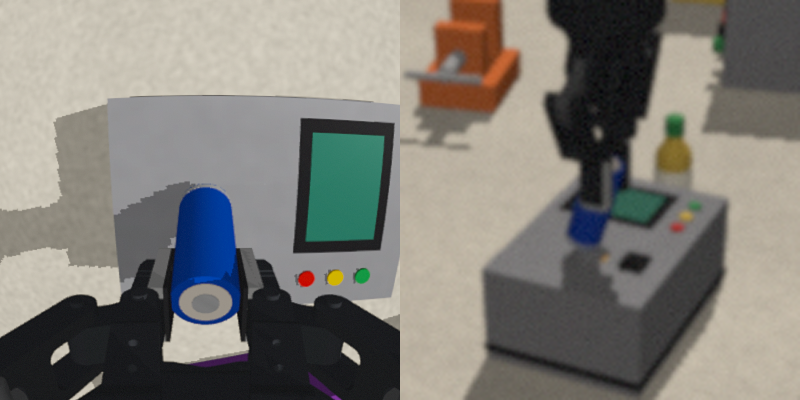

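The wrist and side views show the cell leaning over the mouth, low edge about 9 mm above the rim and just on the +x side of the tab tip (side crop 605,258). I start the edge into the well.

Call:
apply_moves([
  [-0.15, 0, 0.4, 0],
  [-0.15, 0, 0.7, 0],
  [-0.15, 0, 0.9, 0],
  [-0.15, 0, 1.05, 0],
  [-0.15, 0, 1.2, 0],
  [-0.15, 0, 1.2, 0],
  [-0.15, 0, 1.2, 0],
])

```text
time: 8.45
ee_pos: [520.3, -200.0, 109.4]
eef_rot: [-180.0, -0.0, -13.0]
contact_force: [0.6, -0.6, -0.6]
finger_gap: 24.4
gripper_force: 49.5
```

Call:
apply_moves([
  [0, 0, 0.1, 0],
  [0, 0, 0.2, 0],
  [0, 0, 0.3, 0],
  [0, 0, 0.35, 0],
  [0, 0, 0.35, 0],
  [0, 0, 0.35, 0],
])

```text
time: 9.2
ee_pos: [520.3, -200.0, 107.7]
eef_rot: [180.0, -0.1, -13.0]
contact_force: [-5.3, 3.3, 18.2]
finger_gap: 24.3
gripper_force: 51.6
```

Call:
apply_moves([
  [0, 0, -0.2, 0],
  [0, 0, -0.25, 0],
  [-0.1, 0, -0.25, 0],
  [-0.2, 0, -0.25, 0],
  [-0.3, 0, -0.25, 0],
  [-0.3, 0, -0.25, 0],
])

```text
time: 9.95
ee_pos: [518.1, -199.5, 108.4]
eef_rot: [180.0, -0.1, -13.0]
contact_force: [4.8, -0.5, -2.1]
finger_gap: 24.5
gripper_force: 49.6
```

```bash
python3 m.py w5
```

```text
TCP [-15.37  -0.9   33.43] F [ 4.83  0.57 -2.11] lean 16.64 sidelean -0.1 [-47.8   9.8] 0.53 4864
54 bottom ctr [ 2.2 -0.   0.7] low [-10.3  -0.   -3. ] +x corner [14.6 -0.   4.4]
56 bottom ctr [ 2.7 -0.  -1.2] low [-9.7 -0.  -4.9] +x corner [15.2 -0.   2.5]
```

Call:
apply_moves([
  [-0.1, 0, 0, 0],
  [-0.2, 0, 0, 0],
  [-0.25, 0, 0, 0],
  [-0.25, 0, 0, 0],
], newtons=60)

```text
time: 10.55
ee_pos: [516.3, -199.2, 108.7]
eef_rot: [180.0, -0.2, -13.0]
contact_force: [5.6, 0.1, -2.9]
finger_gap: 24.3
gripper_force: 58.9
```

```bash
python3 m.py w6
```

```text
TCP [-17.2   -1.02  33.68] F [ 5.43  1.34 -2.86] lean 16.91 sidelean -0.26 [-47.9   9.8] 0.53 4624
54 bottom ctr [ 0.6 -0.1  1. ] low [-11.9  -0.1  -2.8] +x corner [13.  -0.1  4.8]
56 bottom ctr [ 1.1 -0.1 -0.9] low [-11.3  -0.1  -4.7] +x corner [13.6 -0.1  2.9]
```

Call:
apply_moves([
  [-0.05, 0, 0.1, 0],
  [-0.05, 0, 0.2, 0],
  [-0.05, 0, 0.3, 0],
  [-0.05, 0, 0.3, 0],
])

```text
time: 11.15
ee_pos: [516.7, -199.8, 106.6]
eef_rot: [179.9, -0.3, -13.0]
contact_force: [6.6, 0.0, 3.2]
finger_gap: 24.1
gripper_force: 59.8
```

Call:
apply_moves([
  [0, 0, 0.1, 0],
  [0, 0, 0.2, 0],
  [0, 0, 0.2, 0],
])

```text
time: 11.52
ee_pos: [516.9, -199.7, 104.7]
eef_rot: [179.9, -0.3, -13.0]
contact_force: [6.9, 0.1, 3.2]
finger_gap: 24.3
gripper_force: 59.9
```

```bash
python3 m.py w7
```

```text
TCP [-16.48  -1.34  29.74] F [6.66 1.64 3.15] lean 17.04 sidelean -0.13 [-47.4   9.9] 0.54 4682
54 bottom ctr [ 1.4 -0.4 -2.9] low [-11.1  -0.4  -6.7] +x corner [13.8 -0.4  0.9]
56 bottom ctr [ 1.9 -0.4 -4.8] low [-10.5  -0.4  -8.6] +x corner [14.4 -0.4 -1. ]
```

View pics/w7.png

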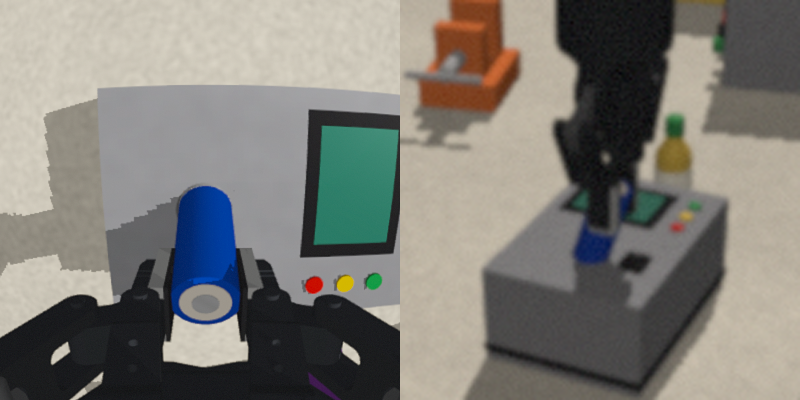

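The view shows the lower end down inside the mouth with a thin rim sliver at the left (180,200), so I centre it 0.5 mm. Next I straighten at low grip, pivoting about the far wall.

Call:
apply_moves([
  [0, -0.05, 0, 0],
  [0, -0.05, 0, 0],
  [0.15, -0.05, -0.06, 0],
  [0.3, -0.05, -0.12, 0],
  [0.45, -0.05, -0.17, 0],
  [0.6, -0.05, -0.22, 0],
  [0.7, -0.05, -0.25, 0],
  [0.8, -0.05, -0.28, 0],
  [0.8, -0.05, -0.28, 0],
], newtons=25)

```text
time: 12.75
ee_pos: [519.1, -199.3, 105.2]
eef_rot: [180.0, 0.4, -13.0]
contact_force: [-4.5, -4.2, 2.0]
finger_gap: 24.1
gripper_force: 59.6
```

```bash
python3 m.py w8
```

```text
TCP [-14.45  -0.47  30.23] F [-3.43 -5.14  2.01] lean 15.15 sidelean 0.09 [-47.8   9.9] 0.54 4726
54 bottom ctr [ 1.9  0.2 -2.9] low [-10.6   0.2  -6.3] +x corner [14.4  0.2  0.5]
56 bottom ctr [ 2.4  0.2 -4.8] low [-10.1   0.2  -8.2] +x corner [15.   0.2 -1.4]
```

Call:
apply_moves([
  [0, 0, 0, 0],
  [0, 0, 0, 0],
  [0, 0, 0, 0],
], jaw=1, newtons=20)

```text
time: 13.22
ee_pos: [519.1, -199.3, 105.3]
eef_rot: [180.0, 0.4, -13.0]
contact_force: [-5.1, -4.1, 1.5]
finger_gap: 24.4
gripper_force: 59.6
```

Call:
apply_moves([
  [0, 0, 0, 0],
  [0, 0, 0, 0],
  [0, 0, 0, 0],
], jaw=0.41, newtons=20)

```text
time: 13.6
ee_pos: [519.3, -199.2, 105.3]
eef_rot: [-180.0, 0.3, -13.0]
contact_force: [-4.4, -3.8, 2.9]
finger_gap: 25.3
gripper_force: 21.4
```

```bash
python3 m.py w9
```

```text
TCP [-14.3   -0.28  30.3 ] F [-3.45 -4.66  2.93] lean 14.98 sidelean 0.09 [-47.7  10.1] 0.55 4802
54 bottom ctr [ 1.9  0.4 -2.9] low [-10.6   0.4  -6.2] +x corner [14.5  0.4  0.5]
56 bottom ctr [ 2.5  0.4 -4.8] low [-10.1   0.4  -8.2] +x corner [15.   0.4 -1.4]
```

Call:
apply_moves([
  [0.15, 0, -0.03, 0],
  [0.3, 0, -0.08, 0],
  [0.45, 0, -0.13, 0],
  [0.6, 0, -0.18, 0],
  [0.7, 0, -0.2, 0],
  [0.7, 0, -0.2, 0],
])

```text
time: 14.45
ee_pos: [524.7, -200.0, 106.9]
eef_rot: [-179.9, 0.5, -13.0]
contact_force: [-6.8, -2.5, 4.2]
finger_gap: 25.2
gripper_force: 21.9
```

```bash
python3 m.py w10
```

```text
TCP [-8.84  0.11 31.92] F [-6.06 -3.97  4.21] lean 10.06 sidelean 0.33 [-47.1  10.3] 0.56 4140
54 bottom ctr [ 1.9  0.5 -2.2] low [-10.9   0.5  -4.5] +x corner [14.7  0.5  0. ]
56 bottom ctr [ 2.2  0.5 -4.2] low [-10.6   0.5  -6.5] +x corner [15.   0.5 -1.9]
```

Call:
apply_moves([
  [0.15, 0.04, 0, 0],
  [0.3, 0.04, -0.03, 0],
  [0.45, 0.04, -0.06, 0],
  [0.6, 0.04, -0.08, 0],
  [0.75, 0.04, -0.1, 0],
  [0.75, 0.04, -0.1, 0],
])

```text
time: 15.3
ee_pos: [532.2, -201.9, 107.8]
eef_rot: [-179.9, 0.5, -13.0]
contact_force: [-6.1, -1.1, 1.9]
finger_gap: 25.4
gripper_force: 21.8
```

```bash
python3 m.py w11
```

```text
TCP [-1.050e+00 -3.000e-02  3.285e+01] F [-5.72 -2.44  1.85] lean 3.44 sidelean 0.33 [-45.1  10.8] 0.63 3430
54 bottom ctr [ 1.8  0.4 -2.1] low [-11.2   0.4  -2.8] +x corner [14.7  0.4 -1.3]
56 bottom ctr [ 1.9  0.4 -4.1] low [-11.1   0.4  -4.8] +x corner [14.9  0.4 -3.3]
```

Call:
apply_moves([
  [0.15, 0.02, 0.05, 0],
  [0.3, 0.02, 0.1, 0],
  [0.35, 0.02, 0.2, 0],
  [0.35, 0.02, 0.3, 0],
  [0.35, 0.02, 0.4, 0],
  [0.35, 0.02, 0.4, 0],
])

```text
time: 16.15
ee_pos: [536.6, -203.2, 104.6]
eef_rot: [-179.9, 0.4, -13.0]
contact_force: [-4.7, -0.4, 7.3]
finger_gap: 25.4
gripper_force: 22.4
```

```bash
python3 m.py w12
```

```text
TCP [ 3.46 -0.25 29.64] F [-4.47 -1.48  7.33] lean -0.66 sidelean 0.24 [-41.   11.4] 0.67 2922
54 bottom ctr [ 1.6  0.2 -5.4] low [-11.4   0.2  -5.2] +x corner [14.6  0.2 -5.5]
56 bottom ctr [ 1.5  0.2 -7.4] low [-11.5   0.2  -7.2] +x corner [14.5  0.2 -7.5]
```

Call:
apply_moves([
  [-0.05, 0, 0.15, 0],
  [-0.06, 0, 0.3, 0],
  [-0.06, 0, 0.45, 0],
  [-0.06, 0, 0.6, 0],
  [-0.06, 0, 0.75, 0],
  [-0.06, 0, 0.9, 0],
  [-0.06, 0, 1.0, 0],
  [-0.06, 0, 1.0, 0],
])

```text
time: 17.25
ee_pos: [536.2, -203.1, 94.7]
eef_rot: [-179.9, 0.3, -13.0]
contact_force: [-3.8, -1.0, 7.4]
finger_gap: 25.1
gripper_force: 22.3
```

```bash
python3 m.py w13
```

```text
TCP [ 3.1  -0.28 19.69] F [-3.45 -1.85  7.45] lean -0.33 sidelean 0.0 [-32.6  11.5] 0.69 2713
54 bottom ctr [  1.5   0.4 -15.3] low [-11.5   0.4 -15.2] +x corner [ 14.5   0.4 -15.4]
56 bottom ctr [  1.5   0.4 -17.3] low [-11.5   0.4 -17.2] +x corner [ 14.5   0.4 -17.4]
```

Call:
apply_moves([
  [-0.03, 0, 0.15, 0],
  [-0.03, 0, 0.3, 0],
  [-0.03, 0, 0.45, 0],
  [-0.03, 0, 0.6, 0],
  [-0.03, 0, 0.7, 0],
  [-0.03, 0, 0.7, 0],
])

```text
time: 18.1
ee_pos: [536.0, -203.1, 87.7]
eef_rot: [-179.9, 0.3, -13.0]
contact_force: [-3.4, -1.8, 6.3]
finger_gap: 25.5
gripper_force: 22.3
```

Call:
apply_moves([
  [0, 0, 0.05, 0],
  [0, 0, 0.1, 0],
  [0, 0, 0.15, 0],
  [0, 0, 0.2, 0],
  [0, 0, 0.2, 0],
])

```text
time: 18.73
ee_pos: [536.0, -203.1, 85.8]
eef_rot: [-179.9, 0.3, -13.0]
contact_force: [-4.8, -0.1, 7.8]
finger_gap: 25.4
gripper_force: 22.3
```

Friction is steady at about 7 N with no stop felt yet, so I go on in small steps.

Call:
apply_moves([
  [0, 0, 0.05, 0],
  [0, 0, 0.1, 0],
  [0, 0, 0.15, 0],
  [0, 0, 0.2, 0],
  [0, 0, 0.2, 0],
])

```text
time: 19.35
ee_pos: [536.0, -203.1, 83.8]
eef_rot: [-179.9, 0.3, -13.0]
contact_force: [-4.5, -1.2, 7.1]
finger_gap: 25.4
gripper_force: 22.4
```

Call:
apply_moves([
  [0, 0, 0.05, 0],
  [0, 0, 0.1, 0],
  [0, 0, 0.15, 0],
  [0, 0, 0.2, 0],
  [0, 0, 0.2, 0],
])

```text
time: 19.98
ee_pos: [536.0, -203.1, 81.8]
eef_rot: [-179.9, 0.3, -13.0]
contact_force: [-5.4, -2.0, 6.8]
finger_gap: 25.5
gripper_force: 22.4
```

```bash
cat > top.py <<'E'
from h import *
s=status.sense();c=imaging.camera("wrist");P=wgrid(c)*c["depth"][...,None];T=wcam(c,s);P=P@T[:3,:3].T+T[:3,3]
hsv=cv2.cvtColor(c["image"],cv2.COLOR_RGB2HSV)
k=(np.hypot(P[...,0]-534,P[...,1]+202)<11)&(hsv[...,1]<80)&(hsv[...,2]>90)&(P[...,2]>90)&(P[...,2]<140)
z=P[...,2][k];print("TCP z",s["ee_pos"][2],"cell top z",np.median(z),len(z),"ctr",P[k].mean(0),"table-top check",np.median(P[...,2][(hsv[...,1]<40)&(abs(P[...,2]-75)<6)&(np.hypot(P[...,0]-534,P[...,1]+202)<70)]), s["contact_force"])
cv2.imwrite("pics/top.png",c["image"][:,:,::-1])
E
python3 top.py; python3 - <<'E'
from h import *
s,c=pickle.load(open("w4.pkl","rb"));P=wgrid(c)*c["depth"][...,None];T=wcam(c,s);P=P@T[:3,:3].T+T[:3,3]
print("w4 cap pix",P[344,315], s["ee_pos"])
E
```

```text
TCP z 81.80248111348939 cell top z 112.06117580341288 1926 ctr [ 535.58313131 -202.2258338   112.05304513] table-top check 76.09138359112265 [-5.36472138 -2.03317923  6.75982131]
w4 cap pix [ 521.21022796 -199.46940702  149.84152996] [ 521.9333182  -200.42826313  121.49851238]
```

Call:
apply_moves([
  [0, 0, 0.05, 0],
  [0, 0, 0.1, 0],
  [0, 0, 0.15, 0],
  [0, 0, 0.2, 0],
  [0, 0, 0.2, 0],
])

```text
time: 20.65
ee_pos: [535.9, -203.1, 79.9]
eef_rot: [-179.9, 0.3, -13.0]
contact_force: [-5.6, -1.6, 8.1]
finger_gap: 25.5
gripper_force: 22.5
```

```bash
python3 top.py
```

```text
TCP z 79.92953761613163 cell top z 110.18778647701586 1926 ctr [ 535.52406205 -202.24500481  110.19094104] table-top check 76.0996094845908 [-5.58573134 -1.59216388  8.06139955]
```

Call:
apply_moves([
  [0, 0, 0.05, 0],
  [0, 0, 0.1, 0],
  [0, 0, 0.15, 0],
  [0, 0, 0.2, 0],
  [0, 0, 0.2, 0],
])

```text
time: 21.32
ee_pos: [536.0, -203.1, 78.5]
eef_rot: [-179.9, 0.3, -13.0]
contact_force: [-6.9, -0.9, 13.1]
finger_gap: 25.2
gripper_force: 22.9
```

```bash
python3 top.py
```

```text
TCP z 78.46819232113819 cell top z 108.75104242694815 1930 ctr [ 535.5200307  -202.25716233  108.75831993] table-top check 76.08530192087974 [-6.892929   -0.87493007 13.06374577]
```

Call:
apply_moves([
  [0, 0, 0.05, 0],
  [0, 0, 0.08, 0],
  [0, 0, 0.1, 0],
  [0, 0, 0.1, 0],
])

```text
time: 21.88
ee_pos: [536.0, -203.1, 78.1]
eef_rot: [-179.9, 0.3, -13.0]
contact_force: [-9.0, -0.4, 18.8]
finger_gap: 25.6
gripper_force: 23.3
```

```bash
python3 top.py
```

```text
TCP z 78.07813902022076 cell top z 108.42321830884279 1934 ctr [ 535.53533034 -202.28437059  108.41708817] table-top check 76.07636780902575 [-9.01150731 -0.35043193 18.82261868]
```

The stop was felt at TCP z of about 80 and is firm at 78.1 (force rises 5.7 N in 0.4 mm). I unload the pose a little, let go and back off upwards.

Call:
apply_moves([
  [-0.1, 0, -0.05, 0],
  [-0.2, 0, -0.07, 0],
  [-0.2, 0, -0.07, 0],
])

```text
time: 22.3
ee_pos: [535.9, -203.1, 78.2]
eef_rot: [-179.9, 0.1, -13.0]
contact_force: [-1.3, -1.3, 8.6]
finger_gap: 25.2
gripper_force: 22.2
```

Call:
apply_moves([
  [0, 0, 0, 0],
  [0, 0, 0, 0],
  [0, 0, 0, 0],
  [0, 0, 0, 0],
  [0, 0, 0, 0],
], jaw=0)

```text
time: 22.92
ee_pos: [536.8, -203.8, 77.7]
eef_rot: [-180.0, 0.0, -13.0]
contact_force: [-0.3, -0.6, 0.7]
finger_gap: 43.0
gripper_force: 0.0
```

```bash
python3 top.py; python3 m.py w14
```

```text
TCP z 77.69104417417451 cell top z 108.68447248292267 1926 ctr [ 535.33407913 -202.32667858  108.68206894] table-top check 76.0943361085128 [-0.31425558 -0.5717225   0.66660563]
TCP [ 3.8  -0.85  2.74] F [ 0.29 -0.88  0.28] lean 0.57 sidelean -0.11 [-16.6  12.2] 0.76 2261
54 bottom ctr [  1.9   0.4 -32.3] low [-11.1   0.4 -32.4] +x corner [ 14.9   0.4 -32.1]
56 bottom ctr [  1.9   0.4 -34.3] low [-11.1   0.4 -34.4] +x corner [ 14.9   0.4 -34.1]
```

Call:
apply_moves([
  [0, 0, -1, 0],
  [0, 0, -3, 0],
  [0, 0, -6, 0],
  [0, 0, -10, 0],
  [0, 0, -14, 0],
  [0, 0, -14, 0],
  [0, 0, -14, 0],
])

```text
time: 23.95
ee_pos: [536.5, -203.7, 217.8]
eef_rot: [-180.0, 0.0, -13.0]
contact_force: [-0.3, -1.0, -0.5]
finger_gap: 42.8
gripper_force: 0.0
```

```bash
python3 - <<'E'
from h import *
s=status.sense();c=imaging.camera("wrist");d=imaging.camera("side")
P=wgrid(c)*c["depth"][...,None];T=wcam(c,s);P=P@T[:3,:3].T+T[:3,3]
hsv=cv2.cvtColor(c["image"],cv2.COLOR_RGB2HSV);k=(np.hypot(P[...,0]-534,P[...,1]+202)<10)&(P[...,2]>90)
q=P[k];A=np.c_[q[:,:2]-q[:,:2].mean(0),np.ones(len(q))];pl=np.linalg.lstsq(A,q[:,2],rcond=None)[0]
print(s["ee_pos"],s["finger_gap"],"top z",np.median(q[:,2]),len(q),"tilt deg",np.degrees(np.arctan(pl[:2])),"tester",np.median(P[...,2][(hsv[...,1]<40)&(abs(P[...,2]-75)<6)]))
cv2.imwrite("pics/f.png",np.hstack([c["image"][40:440,110:510,::-1],cv2.resize(d["image"][120:270,240:390,::-1],(400,400),interpolation=cv2.INTER_CUBIC)]))
E
```

```text
[ 536.48758147 -203.66615947  217.82897215] 42.812610747963554 top z 108.66254567804094 598 tilt deg [-0.08699576  0.49373115] tester 76.15658778257679
```

View pics/f.png

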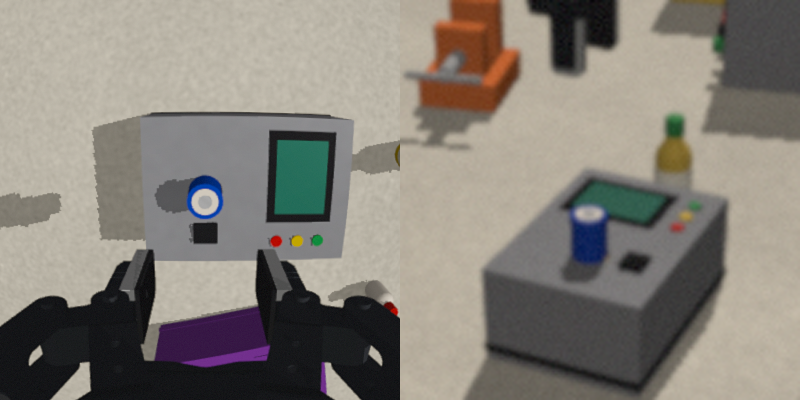

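The cell stands upright in the well (wrist 205,197; side 588,235) with its top steady at 32.5 mm above the tester. The gripper is clear of it.

```bash
python3 -c "
from h import *
print(ticket.close_job())"
```

```text
the job is handed in; nothing more can be done
None
```

The blue cell is in the tester well, upright (tilt within about 0.5°) and pressed onto the sprung contact with about 32.5 mm standing out; I let go, backed the gripper clear and handed the job in at about 24 s, with the highest contact force read about 21 N.

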